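# Reverse the ratchet clamp and slacken it

### The job

Slacken the ratchet clamp with the orange knob, which holds the broken white cap: first flip its small yellow-tipped direction lever fully over to the loosening side, then swing the handle at least 30 degrees clockwise (seen from above) to feel that it free-wheels and the toothed nut stays put, and only then swing it counter-clockwise until the nut has turned at least 45 degrees counter-clockwise. Let go, with the lever still on the loosening side; never tighten the nut, and keep off the clamp with the blue knob.

Things in the scene. Friction and masses are not known exactly. Their poses are not given: they have to be found in the camera images.
- knob (a point): Middle of the upright orange knob (22 mm across, from 27 mm below to 16 mm above this point; handle bar 30 mm below; the point is 107 mm above the table) at the end of the orange clamp's level handle. x: outwards along the handle (screw axis 120 mm along -x); y: the way it moves when turned counter-clockwise (CCW) from above. Starts 37 to 63 deg from its clockwise stop; whole swing 100 deg. Stays where left.
- lever_tip (a point): Centre of the 14 mm yellow ball on the orange clamp's direction lever: a 6 mm stem on the handle, 42 mm from the screw axis, ball 130 mm above the table; all else there is below 100 mm. It tilts on a pivot 48 mm under the ball; the ball leans 17 mm to the handle's y side (CCW, green dot: loosens) or -y side (red dot: tightens). Push it sideways with 1 to 2 N, under the ball; stays where left.
- lever (a joint): Tilt of that lever in rad: -0.36 fully over to the tightening (-y) side, 0 upright, +0.36 fully over to the loosening (+y) side; over 0.25 counts as fully over. Starts at -0.36 to -0.30. The way it leans is the way the handle drives the nut; the other way the handle free-wheels with light clicks.
- nut (a joint): Angle of the orange clamp's toothed nut (dark 74 mm wheel under the handle, red mark on its rim) in rad, CCW from above positive (looser): 0 at the start, mark in line with the red line on the strap. Only the handle turns it: about 5 N at the knob when driving, 1 N free-wheeling. 20 teeth: up to 18 deg of a driving swing are lost before it moves.
- blue_clamp: The other clamp, alike, but its knob is blue and it holds plywood: not to be touched. Origin on its screw axis at the base's underside; the 200 x 90 mm base reaches 60 mm behind and 140 mm ahead along its x, its handle and knob reach 135 mm from the axis roughly along -x (towards the robot), its highest point is 140 mm up.

How it is judged:
By the outcome, as a careful person would: the job done as asked, in the order asked, and still so for the second after the job is handed in, with the robot touching nothing.
It also fails if it takes over 51 s, if anything falls off the work surface, if the arm or the gripper's body presses on something with over 40 N, if the wrist force passes 120 N, or if a joint passes its speed limit or range.

### The arm

A 7-joint arm with a two-finger parallel gripper is mounted at the origin on the work surface. World frame = base frame: x ahead of the robot, y to its left, z up, the work surface at z = 0. Lengths are in mm, angles in rad, forces in N, time in s.
With the tool pointing down it reaches from about 425 to 875 mm from the base axis. Payload 4.7 kg.
Tool frame: the origin (TCP) lies between the finger pads; the fingertips stand 22 mm ahead of it and the grasp point (between the pads) lies 3 mm ahead of it; z points along the fingers, y is the line along which they close (so a half turn about z gives the same grasp; the last joint's range is limited). The gripper opens to 87 mm and grips with 3 to 60 N. Pads are 19 mm wide; open, the fingers measure 117 mm over their backs; the gripper's body (75 mm by 190 mm) begins 51 mm behind the grasp point.
Start: joints at [1.22, 0.321, -0.07, 1.45, 0.023, 1.371, -0.057], TCP at [231.877, -607.256, 208.287] pointing down, gripper open.
Joint ranges: [-2.86, 2.86], [-0.3, 2.09], [-1.38, 1.24], [0.06, 2.45], [-1.56, 4.7], [0.09, 2.05], [-2.69, 2.69]. Speed limits (rad/s): [2.57, 2.57, 3.14, 3.14, 3.14, 3.14, 3.14].

### API

Orientations are given as a 3x3 rotation matrix whose columns are the frame's x, y, z axes.
In Python, from station import get_obs, cams, ticket, spotter gives the robot as it stands.
- The arm moves only by the tool step_arm, never from a script. Its argument "series" is a list of rows, each a list of 3 entries, a list of its own where there are three numbers: the shift along the tool's x, y, z each as a share of 0.5 m, from -1 to 1, then the turn about the tool's z as a share of 180 degrees, from -1 to 1, then the opening, from 0 (shut) to 1 (fully open). In form: [[[x, y, z], yaw, grip], ...]. A call has 1 to 20 rows; each row is the pose to reach, as a shift and turn from the pose commanded when the call began, along the tool's axes at that moment, turning the shorter way round; what a row does not reach only later rows make up. A row lasts 1/8 s, in which the tool goes at most 62.5 mm and 10.7 degrees, less where a joint would pass 70% of its speed; a pose out of reach is approached as far as the arm can. A call with a number of a shift or a turn outside -1 to 1 is refused whole. A call with a gripper value outside its range is refused whole. The fingers move at their own pace and stop on an object; "squeeze" is the grip in N (left out, the last holds). Time passes only in rows, so rows that repeat a pose let the fingers close. It gives the time, the measured TCP pose, the force, the opening and the grip force at its end, in the units of the state.
- get_obs(): the state, without advancing time (a new reading comes with each control period).
- cams.camera(name): name is "scene" or "side" or "wrist"; returns the picture (400x640x3 uint8, red, green, blue); there is no depth.
- cams.get_calibration(name): a dict with "fx", "fy", "cx", "cy" (pixels), "rvec" (rotation vector, rad) and "tvec" (3), from world to camera coordinates, as OpenCV has them. Camera axes: x right, y down, z forward; pixel columns grow to the right and rows downward; lengths in mm; the calibration is good to about 2 mm. The wrist camera is an equidistant fisheye: a pixel r from the principal point sees the ray r / f radians off the axis. A picture is of the moment at which its call begins: read the wrist's pose just before it. get_calibration takes no time and is no camera call; for the wrist camera it gives the pose at the moment of the call.
- ticket.close_job(): hands the job in; it is judged then, once.
Trained networks look in the newest picture that a camera, given by its name, has taken for a name from the list of things; names that differ only in an ending like _2 or _b are one class to them, and where a whole thing is asked for, a point or a joint stands for the part that bears it (a point fixed in the world has none). Each returns a list of dicts, best first, with "conf" (0 to 1); they miss things now and then, are a little off and sometimes report something else, mostly with a low value. They report only what shows in the picture. A call takes as long as a camera call.
- spotter.boxes_of(name, camera): "uv" ([column, row] in pixels, amid what is visible of it).
- spotter.cut_out(name, camera): "pixels" (400x640 bool, what is visible of it) and "uv" ([column, row] in pixels, amid what is visible of it).
- spotter.spot_point(name, camera): "uv" ([column, row] in pixels: a listed point, or the origin of a listed thing).
The state is a dict: "clock": time; "joint_positions": joint angles; "joint_velocities": joint speeds; "joint_efforts": joint torques, N m; "ee_pos": TCP position; "ee_rot": TCP orientation; "ft_force": force on the tool from outside, world axes, zero at the start; "ft_torque": the same for the moment, N m; "opening": opening from 0.0 (shut) to 1.0 (fully open); "grasp_force": force on a finger pad.
Only numpy, scipy, OpenCV 4.12 (cv2) and the standard library are available. Lean on these libraries where they do the work, as an engineer would, in place of code of your own. Each camera call takes 0.05 s, during which the arm holds its last target. There are 200 camera calls.

## Working session

There is one attempt and no reset: what is moved stays moved. The work goes in short steps, Python scripts to look and compute and a tool call to move; the robot and the scene stay as the last step left them, time stands still between calls to the robot, and variables do not carry over. Pictures are saved under pics/ and viewed, at most 10 in all, crops included, and the job is handed in when it is done.

Besides the shell and the picture viewer there is one more tool, called after "Call:" in YAML: its name, and indented under it one key for each argument. step_arm: Moves the arm, as the interface text tells. Shift numbers are shares of 0.5 m and turn numbers shares of 180 degrees, none past 1 either way. Its arguments: {"type":"object","properties":{"series":{"type":"array","items":{"type":"array"}},"squeeze":{"type":"number"}},"required":["series"]}

```bash
mkdir -p pics; cat > h.py <<'E'
import numpy as np, cv2
from station import get_obs, cams, ticket, spotter
def ray(cam,uv):
    c=cams.get_calibration(cam);R=cv2.Rodrigues(np.array(c["rvec"],float))[0];t=np.array(c["tvec"],float).ravel()
    a=(np.array(uv,float)-[c["cx"],c["cy"]])/[c["fx"],c["fy"]]
    if cam=="wrist":
        r=np.hypot(*a);d=np.array([*(a/max(r,1e-9)*np.sin(r)),np.cos(r)])
    else: d=np.array([*a,1.])
    return -R.T@t, R.T@d/np.linalg.norm(d)
def onz(cam,uv,z):
    o,d=ray(cam,uv);return o+d*(z-o[2])/d[2]
def save(cam,fn):
    im=cams.camera(cam);cv2.imwrite("pics/"+fn,im[:,:,::-1]);return im
def tri(rs):
    A=sum(np.eye(3)-np.outer(d,d) for o,d in rs);b=sum((np.eye(3)-np.outer(d,d))@o for o,d in rs);return np.linalg.solve(A,b)
E
python3 - <<'E'
from h import *
np.set_printoptions(precision=1,suppress=True)
o=get_obs();print(o["clock"],o["ee_pos"],o["ee_rot"])
for c in("scene","side"):
    save(c,c+"0.png")
    for n,z in(("knob",107),("lever_tip",130),("blue_clamp",0)):
        for r in spotter.spot_point(n,c)[:3]: print(c,n,r["conf"],np.array(r["uv"]),onz(c,r["uv"],z))
print(get_obs()["clock"])
E
```

```text
0.0 [ 231.6 -606.7  207.1] [[ 0.9  0.4 -0. ]
 [ 0.4 -0.9  0. ]
 [-0.  -0.  -1. ]]
scene blue_clamp 0.72 [399.4 279.1] [581.6 220.    0. ]
side knob 0.66 [380.5 134.9] [ 472.8 -176.8  107. ]
side lever_tip 0.56 [353.9 126.9] [ 537.8 -162.6  130. ]
side blue_clamp 0.66 [289.7 283.1] [584.1 225.8   0. ]
0.4
```

View pics/scene0.png

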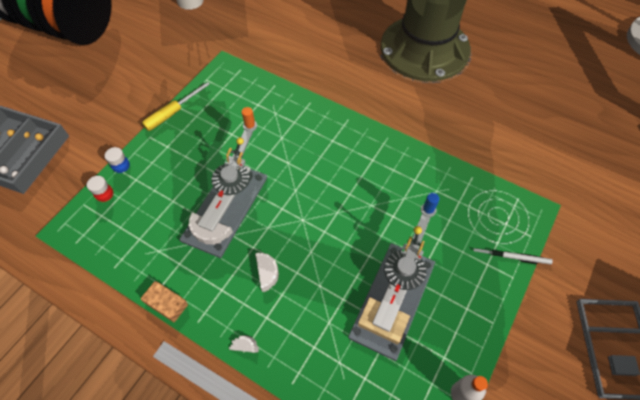

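View pics/side0.png

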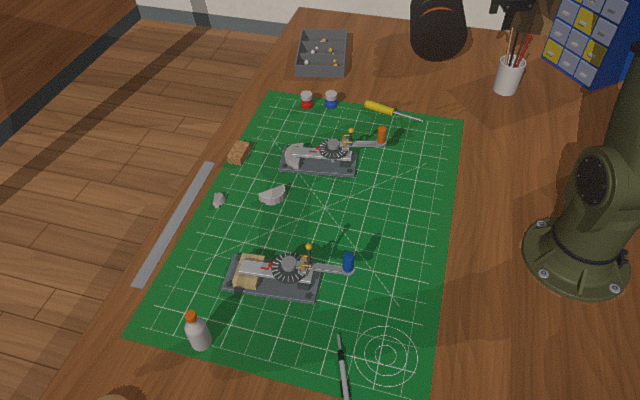

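The orange clamp is the upper one: in scene its knob is at (249,118) and its yellow ball at (240,142). In side they are at (381,135) and (351,130). The blue clamp is well away at y≈+220.

```bash
python3 - <<'E'
from h import *
np.set_printoptions(precision=2,suppress=True)
for n,a,b in(("knob",(249,118),(380.5,134.9)),("tip",(240,142),(351.5,130)),("nut",(231,174),(333,148))):
    print(n,tri([ray("scene",a),ray("side",b)]))
print(get_obs()["ee_rot"],get_obs()["ee_pos"])
E
```

```text
knob [ 473.78 -185.03  100.22]
tip [ 542.8  -152.85  124.85]
nut [ 585.58 -153.     62.12]
[[ 0.93  0.36 -0.  ]
 [ 0.36 -0.93  0.  ]
 [-0.   -0.   -1.  ]] [ 231.87 -607.18  208.12]
```

Call:
step_arm:
  series:
    - [[0.81,-0.62,-0.18],0.034,0.0]
    - [[0.81,-0.62,-0.18],0.034,0.0]
    - [[0.81,-0.62,-0.18],0.034,0.0]
    - [[0.81,-0.62,-0.18],0.034,0.0]
    - [[0.81,-0.62,-0.18],0.034,0.0]
    - [[0.81,-0.62,-0.18],0.034,0.0]
    - [[0.81,-0.62,-0.18],0.034,0.0]
    - [[0.81,-0.62,-0.18],0.034,0.0]
    - [[0.81,-0.62,-0.18],0.034,0.0]
    - [[0.81,-0.62,-0.18],0.034,0.0]
    - [[0.81,-0.62,-0.18],0.034,0.0]
    - [[0.81,-0.62,-0.18],0.034,0.0]

```text
clock: 1.9
ee_pos: [498.6, -175.2, 297.8]
ee_rot: [[0.968, 0.252, -0.001], [0.252, -0.968, -0.0], [-0.001, 0.0, -1.0]]
ft_force: [0.2, 0.6, 0.4]
opening: 0.006
grasp_force: 0.0
```

```bash
python3 - <<'E'
from h import *
np.set_printoptions(precision=2,suppress=True)
o=get_obs();print(o["clock"],o["ee_pos"],o["ee_rot"])
c="wrist";im=save(c,"w1.png")
for n,z in(("knob",107),("lever_tip",130)):
    for r in spotter.spot_point(n,c)[:3]: print(n,r["conf"],np.array(r["uv"]),onz(c,r["uv"],z))
h=cv2.cvtColor(im,cv2.COLOR_RGB2HSV)
for nm,lo,hi in(("or",(5,170,90),(14,255,255)),("ye",(22,150,110),(32,255,255))):
    m=cv2.inRange(h,lo,hi);k,l,s,ce=cv2.connectedComponentsWithStats(m)
    for i in range(1,k):
        if s[i,4]>30: print(nm,s[i],ce[i],onz(c,ce[i],{"or":107,"ye":130}[nm]))
E
```

```text
1.9 [ 498.6  -175.25  297.8 ] [[ 0.97  0.25 -0.  ]
 [ 0.25 -0.97 -0.  ]
 [-0.    0.   -1.  ]]
knob 0.81 [324.7 206.4] [ 475.43 -186.5   107.  ]
lever_tip 0.45 [305.8 145.4] [ 543.45 -146.21  130.  ]
or [21  0 13  7 49] [28.02  1.94] [708.52 418.14 107.  ]
or [315 196  17  24 324] [323.03 207.78] [ 473.4  -184.64  107.  ]
ye [58 94  7  9 47] [60.7  98.36] [541.57 220.8  130.  ]
ye [302 140  12  12 110] [307.32 145.61] [ 543.64 -147.9   130.  ]
ye [442 177  37  53 607] [460.83 202.49] [ 528.72 -345.54  130.  ]
```

View pics/w1.png

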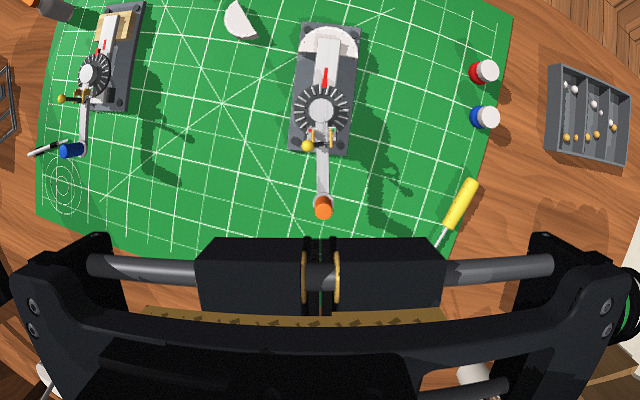

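Knob is at (323,207) and ball at (307,145), which puts the handle at about 196° and the axis near (590,-152). Next I go down beside the lever on its tightening side and push it over.

Call:
step_arm:
  series:
    - [[0.101,-0.1,0.1],-0.01,0.0]
    - [[0.101,-0.1,0.2],-0.01,0.0]
    - [[0.101,-0.1,0.324],-0.01,0.0]
    - [[0.101,-0.1,0.324],-0.01,0.0]
    - [[0.101,-0.1,0.324],-0.01,0.0]
    - [[0.101,-0.1,0.324],-0.01,0.0]
    - [[0.101,-0.08,0.324],-0.01,0.0]
    - [[0.102,-0.065,0.324],-0.01,0.0]
    - [[0.102,-0.05,0.324],-0.01,0.0]
    - [[0.103,-0.035,0.324],-0.01,0.0]
    - [[0.103,-0.025,0.324],-0.01,0.0]
    - [[0.103,-0.018,0.324],-0.01,0.0]
    - [[0.103,-0.018,0.324],-0.01,0.0]

```text
clock: 3.68
ee_pos: [547.1, -151.5, 136.1]
ee_rot: [[0.958, 0.285, -0.0], [0.285, -0.958, 0.0], [-0.0, -0.0, -1.0]]
ft_force: [0.4, 0.0, 0.2]
opening: 0.006
grasp_force: 0.0
```

```bash
python3 - <<'E'
from h import *
np.set_printoptions(precision=2,suppress=True)
o=get_obs();print(o["clock"],o["ee_pos"],o["ee_rot"],o["ft_force"])
a=save("wrist","w2.png");b=save("side","s2.png")
A=cv2.resize(a[100:300,200:440],None,fx=2.5,fy=2.5,interpolation=3)
B=cv2.resize(b[80:200,260:420],None,fx=3.5,fy=3.5,interpolation=3)
H=np.zeros((500,800,3),np.uint8);A=cv2.resize(A,(380,316));B=cv2.resize(B,(420,315));H[:316,:380]=A;H[:315,380:]=B
cv2.imwrite("pics/c2.png",H[:320,:,::-1])
E
```

```text
3.675 [ 547.11 -151.49  136.15] [[ 0.96  0.29 -0.  ]
 [ 0.29 -0.96  0.  ]
 [-0.   -0.   -1.  ]] [0.44 0.04 0.22]
```

View pics/c2.png

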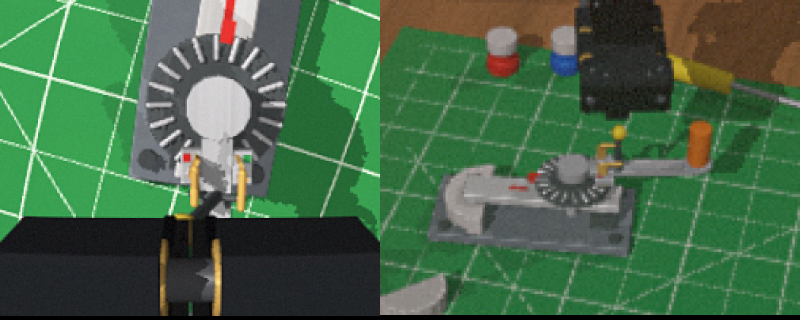

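The wrist crop shows the dark stem still ahead of the fingers. In the side crop the ball at (619,132) looks unblocked just below the fingers, so I'll check the numbers.

```bash
python3 - <<'E'
from h import *
np.set_printoptions(precision=1,suppress=True)
for cam in("side","scene"):
    im=cams.camera(cam)
    c=cams.get_calibration(cam);K=np.array([[c["fx"],0,c["cx"]],[0,c["fy"],c["cy"]],[0,0,1]])
    o=get_obs();p=o["ee_pos"]
    P=np.array([p,p-[0,0,22],[532.,-110,130],[544.5,-147,127],[554,-180,127],[549,-163,130]],float)
    print(cam,cv2.projectPoints(P,np.array(c["rvec"],float),np.array(c["tvec"],float),K,None)[0][:,0])
    h=cv2.cvtColor(im,cv2.COLOR_RGB2HSV)
    m=cv2.inRange(h,(22,130,110),(34,255,255));k,l,s,ce=cv2.connectedComponentsWithStats(m)
    for i in range(1,k):
        if s[i,4]>6: print(s[i],ce[i],onz(cam,ce[i],128))
E
```

```text
side [[349.2 127.2]
 [348.9 134.2]
 [351.3 140.9]
 [349.7 131.4]
 [349.1 122.5]
 [349.5 126.1]]
[576   0   6   3  10] [578.7   0.5] [  -43.1 -1008.5   128. ]
[543  45  20  19 191] [553.4  53. ] [  53.8 -641.1  128. ]
[370 101  24  11 132] [380.3 106.7] [ 491.  -261.5  128. ]
[348 128   6   5  23] [350.6 130. ] [ 543.4 -151.2  128. ]
[305 243   7   7  36] [308.1 246. ] [543.  211.8 128. ]
scene [[238.1 139.2]
 [240.  146.3]
 [261.4 144.8]
 [241.5 142.1]
 [224.2 138.3]
 [232.8 139.2]]
[143 106  28  25 347] [156.7 118. ] [ 582.7 -320.   128. ]
[123 128  20  20  20] [132.5 137.5] [ 642.  -327.4  128. ]
[237 137   6   8  31] [239.7 140.8] [ 544.2 -151.1  128. ]
[227 148   4   9  15] [228.3 152. ] [ 575.9 -153.7  128. ]
[ 97 164  10  10  10] [101.5 168.5] [ 723.5 -326.9  128. ]
[414 226   7   8  43] [417.  229.7] [540.6 212.7 128. ]
[408 237   4   5   7] [409.3 238.9] [562.6 209.  128. ]
```

```bash
python3 - <<'E'
from h import *
b=save("side","s3.png");a=save("scene","sc3.png")
B=cv2.resize(b[95:165,315:395],(400,350),interpolation=2);A=cv2.resize(a[100:170,200:280],(400,350),interpolation=2)
cv2.imwrite("pics/c3.png",np.hstack([B,A])[:,:,::-1])
E
```

```text
(no output)
```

View pics/c3.png

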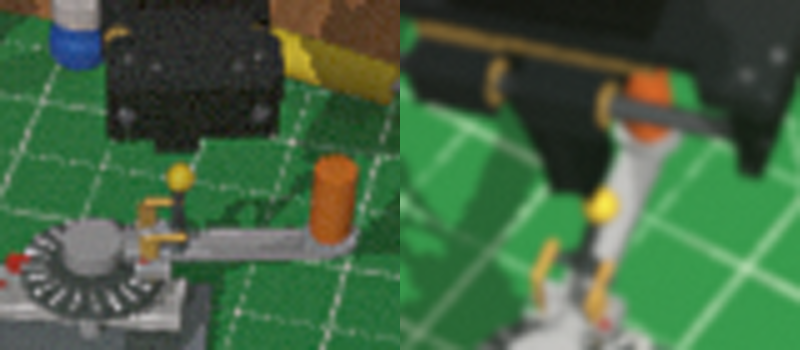

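```bash
python3 - <<'E'
from h import *
np.set_printoptions(precision=1,suppress=True)
for a,b in(((234,138),(350.3,125)),((239.7,140.8),(350.6,130)),((249,119),(380.5,135))):
    r=[ray("scene",a),ray("side",b)];p=tri(r);print(p,[np.linalg.norm((np.eye(3)-np.outer(d,d))@(p-o)) for o,d in r])
print(onz("side",(350.3,125),114),onz("scene",(234,138),114))
E
```

```text
[ 547.2 -161.1  134.3] [np.float64(0.8088029971014649), np.float64(0.8088029971013694)]
[ 543.7 -151.7  127.4] [np.float64(0.28292183089940426), np.float64(0.2829218308992027)]
[ 474.2 -185.3   98.7] [np.float64(0.7510486103935591), np.float64(0.7510486103934841)]
[ 552.1 -187.   114. ] [ 537.  -172.5  114. ]
```

The fingertips seem to sit above the ball, higher than expected. I'll back off sideways, go lower and look again.

Call:
step_arm:
  series:
    - [[0.0,-0.04,0.0],0.0,0.0]
    - [[0.0,-0.08,0.0],0.0,0.0]
    - [[0.0,-0.08,0.0],0.0,0.0]
    - [[0.0,-0.08,0.02],0.0,0.0]
    - [[0.0,-0.08,0.03],0.0,0.0]
    - [[0.0,-0.08,0.03],0.0,0.0]

```text
clock: 4.72
ee_pos: [535.1, -113.5, 120.3]
ee_rot: [[0.959, 0.284, -0.002], [0.284, -0.959, 0.0], [-0.001, -0.001, -1.0]]
ft_force: [0.5, -0.5, -0.4]
opening: 0.004
grasp_force: 0.0
```

```bash
python3 - <<'E'
from h import *
np.set_printoptions(precision=1,suppress=True)
o=get_obs();p=o["ee_pos"];print(o["clock"],p,o["ft_force"],o["opening"])
b=save("side","s4.png");a=save("scene","sc4.png")
for cam in("side","scene"):
    c=cams.get_calibration(cam);K=np.array([[c["fx"],0,c["cx"]],[0,c["fy"],c["cy"]],[0,0,1]])
    print(cv2.projectPoints(np.array([p,p-[0,0,22]]),np.array(c["rvec"],float),np.array(c["tvec"],float),K,None)[0][:,0])
B=cv2.resize(b[95:165,315:395],(400,350),interpolation=2);A=cv2.resize(a[100:170,200:280],(400,350),interpolation=2)
cv2.imwrite("pics/c4.png",np.hstack([B,A])[:,:,::-1])
E
```

```text
4.725 [ 535.1 -113.5  120.3] [ 0.5 -0.5 -0.4] 0.004255247103276149
[[350.3 142.9]
 [350.  149.8]]
[[259.5 148.4]
 [260.9 155.2]]
```

View pics/c4.png

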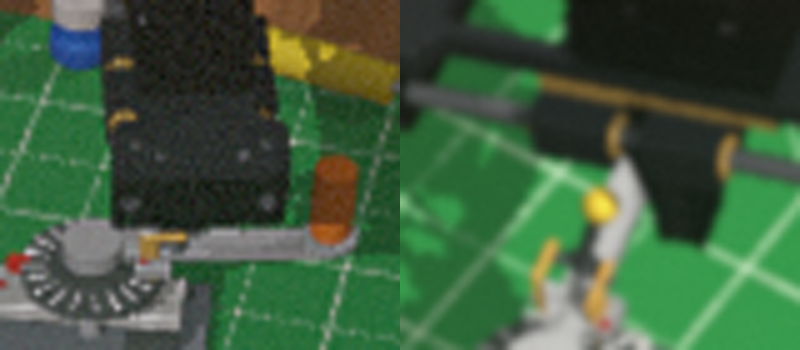

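The fingertips do sit only a few mm ahead of the TCP when the gripper is shut: in the scene crop they end at (680,240), level with the ball. At this height I can push the ball directly.

Call:
step_arm:
  series:
    - [[0.0,0.015,0.006],0.0,0.0]
    - [[0.0,0.03,0.006],0.0,0.0]
    - [[0.0,0.04,0.006],0.0,0.0]
    - [[0.0,0.05,0.006],0.0,0.0]
    - [[0.0,0.06,0.006],0.0,0.0]
    - [[0.0,0.07,0.006],0.0,0.0]
    - [[0.0,0.08,0.006],0.0,0.0]
    - [[0.0,0.08,0.006],0.0,0.0]

```text
clock: 5.82
ee_pos: [547.1, -152.1, 118.0]
ee_rot: [[0.959, 0.285, -0.0], [0.285, -0.959, -0.0], [-0.0, 0.0, -1.0]]
ft_force: [-0.4, 0.3, 0.9]
opening: 0.003
grasp_force: 0.0
```

```bash
cat > look.py <<'E'
from h import *
import sys
np.set_printoptions(precision=1,suppress=True)
o=get_obs();p=o["ee_pos"];print(o["clock"],p,o["ft_force"])
ims={}
for cam in("side","scene"):
    im=ims[cam]=save(cam,cam+sys.argv[1]+".png")
    h=cv2.cvtColor(im,cv2.COLOR_RGB2HSV)
    for nm,lo,hi,z in(("ye",(22,130,110),(34,255,255),128),("or",(4,150,80),(14,255,255),101)):
        m=cv2.inRange(h,lo,hi);k,l,s,ce=cv2.connectedComponentsWithStats(m)
        for i in range(1,k):
            w=onz(cam,ce[i],z)
            if s[i,4]>6 and abs(w[0]-530)<90 and abs(w[1]+160)<120: print(cam,nm,s[i,4],ce[i],w)
B=cv2.resize(ims["side"][95:165,315:395],(400,350),interpolation=2);A=cv2.resize(ims["scene"][100:170,200:280],(400,350),interpolation=2)
cv2.imwrite("pics/c"+sys.argv[1]+".png",np.hstack([B,A])[:,:,::-1])
E
python3 look.py 5
```

```text
5.825 [ 547.1 -152.1  118. ] [-0.4  0.3  0.9]
side ye 133 [379.2 106. ] [ 494.4 -263.5  128. ]
side or 127 [381.1 134.6] [ 472.5 -185.4  101. ]
scene ye 8 [227.2 137.6] [ 550.3 -175.4  128. ]
scene ye 16 [228.8 152.9] [ 577.  -151.9  128. ]
scene or 38 [249.8 123.7] [ 485.2 -174.7  101. ]
```

View pics/c5.png

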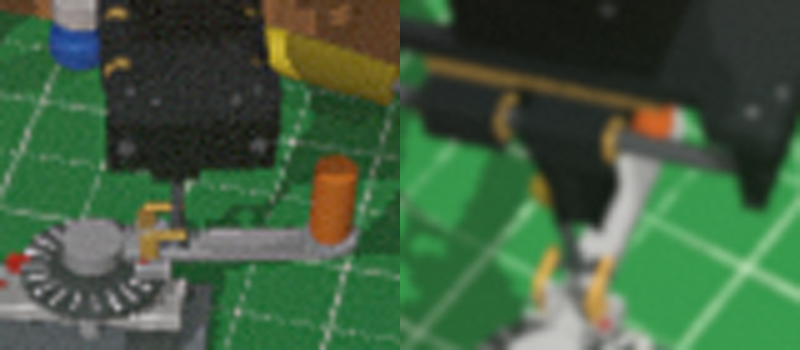

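The lever has moved over: the ball is partly visible left of the finger at (541,188) in the scene crop. By finger position that is about +0.2 rad. I'll push 5 mm more, back off and check.

Call:
step_arm:
  series:
    - [[0.0,0.005,0.0],0.0,0.0]
    - [[0.0,0.01,0.0],0.0,0.0]
    - [[0.0,0.01,0.0],0.0,0.0]

```text
clock: 6.3
ee_pos: [548.4, -156.4, 118.1]
ee_rot: [[0.958, 0.285, -0.0], [0.285, -0.958, -0.0], [-0.0, -0.0, -1.0]]
ft_force: [-0.2, -0.1, -0.2]
opening: 0.003
grasp_force: 0.2
```

Call:
step_arm:
  series:
    - [[0.0,-0.03,0.0],0.0,0.0]
    - [[0.0,-0.08,0.0],0.0,0.0]
    - [[0.0,-0.08,-0.1],0.0,0.0]
    - [[-0.02,-0.08,-0.2],0.0,0.3]
    - [[-0.05,-0.03,-0.28],0.0,0.5]
    - [[-0.1,-0.03,-0.28],0.0,0.5]
    - [[-0.1,-0.03,-0.28],0.0,0.5]

```text
clock: 7.18
ee_pos: [495.4, -155.2, 258.9]
ee_rot: [[0.959, 0.285, 0.001], [0.285, -0.959, -0.002], [0.0, 0.002, -1.0]]
ft_force: [0.5, 0.7, -0.9]
opening: 0.371
grasp_force: 0.0
```

```bash
python3 look.py 6; python3 - <<'E'
from h import *
np.set_printoptions(precision=1,suppress=True)
print(get_obs()["ee_rot"])
c="wrist";im=save(c,"w6.png")
h=cv2.cvtColor(im,cv2.COLOR_RGB2HSV)
for nm,lo,hi in(("or",(5,170,90),(14,255,255)),("ye",(22,150,110),(32,255,255))):
    m=cv2.inRange(h,lo,hi);k,l,s,ce=cv2.connectedComponentsWithStats(m)
    for i in range(1,k):
        if s[i,4]>30: print(nm,s[i],ce[i],onz(c,ce[i],{"or":115,"ye":128}[nm]))
E
```

```text
7.175 [ 495.4 -155.2  258.9] [ 0.5  0.7 -0.9]
side ye 247 [378.5 107.2] [ 495.2 -258.3  128. ]
side ye 22 [350.1 122.9] [ 550.9 -177.7  128. ]
side or 127 [381.1 134.7] [ 472.4 -185.1  101. ]
scene ye 43 [227.4 137.3] [ 549.6 -175.7  128. ]
scene ye 16 [228.8 152.9] [ 577.  -151.9  128. ]
scene or 169 [248.1 117.3] [ 473.5 -187.3  101. ]
[[ 1.   0.3  0. ]
 [ 0.3 -1.  -0. ]
 [ 0.   0.  -1. ]]
or [332 207  20  27 421] [341.1 220.5] [ 475.4 -184.1  115. ]
or [612 311  12  44 154] [619.9 331.2] [ 405.8 -850.4  115. ]
ye [49 83  8 10 59] [53.  87.5] [541.3 222.  128. ]
ye [346 145  15  14 142] [353.4 152.2] [ 549.8 -172.4  128. ]
ye [461 190  40  46 594] [482.1 213.7] [ 532.  -335.3  128. ]
```

View pics/w6.png

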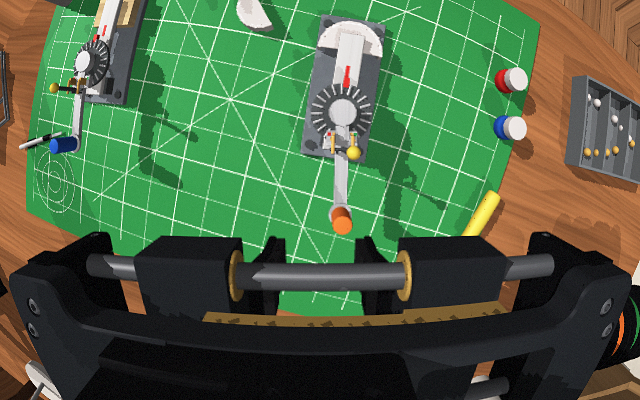

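The ball is now at (353,152) on the green-dot side, but it moved only about 25 mm, so it is roughly +0.2 rad and not fully over. I'll push again with the finger centre 5 mm further.

Call:
step_arm:
  series:
    - [[0.099,-0.054,0.1],0.0,0.0]
    - [[0.099,-0.054,0.2],0.0,0.0]
    - [[0.099,-0.054,0.282],0.0,0.0]
    - [[0.099,-0.054,0.282],0.0,0.0]
    - [[0.099,-0.054,0.282],0.0,0.0]
    - [[0.099,-0.02,0.282],0.0,0.0]
    - [[0.099,0.01,0.282],0.0,0.0]
    - [[0.099,0.025,0.282],0.0,0.0]
    - [[0.099,0.035,0.282],0.0,0.0]
    - [[0.099,0.042,0.282],0.0,0.0]
    - [[0.099,0.042,0.282],0.0,0.0]

```text
clock: 8.7
ee_pos: [549.7, -161.9, 117.1]
ee_rot: [[0.958, 0.286, -0.0], [0.286, -0.958, 0.0], [-0.0, -0.0, -1.0]]
ft_force: [-0.4, 0.5, 0.5]
opening: 0.003
grasp_force: 0.0
```

```bash
python3 look.py 7
```

```text
8.7 [ 549.7 -161.9  117.1] [-0.4  0.5  0.5]
side ye 138 [379.2 106. ] [ 494.4 -263.8  128. ]
side or 124 [381.1 134.6] [ 472.4 -185.5  101. ]
scene ye 13 [228.8 153.2] [ 577.5 -151.5  128. ]
scene or 59 [249.5 123.2] [ 484.4 -176.1  101. ]
```

Call:
step_arm:
  series:
    - [[0.0,-0.04,0.0],0.0,0.0]
    - [[0.0,-0.1,0.0],0.0,0.0]
    - [[0.0,-0.1,-0.1],0.0,0.0]
    - [[-0.02,-0.1,-0.2],0.0,0.3]
    - [[-0.05,-0.05,-0.28],0.0,0.5]
    - [[-0.1,-0.04,-0.28],0.0,0.5]
    - [[-0.1,-0.04,-0.28],0.0,0.5]

```text
clock: 9.68
ee_pos: [495.1, -157.0, 257.7]
ee_rot: [[0.959, 0.284, 0.0], [0.284, -0.959, -0.001], [-0.0, 0.001, -1.0]]
ft_force: [-0.2, 0.9, -0.0]
opening: 0.376
grasp_force: 0.0
```

```bash
python3 look.py 8; python3 - <<'E'
from h import *
np.set_printoptions(precision=1,suppress=True)
c="wrist";im=save(c,"w8.png")
h=cv2.cvtColor(im,cv2.COLOR_RGB2HSV)
for nm,lo,hi in(("or",(5,170,90),(14,255,255)),("ye",(22,150,110),(32,255,255))):
    m=cv2.inRange(h,lo,hi);k,l,s,ce=cv2.connectedComponentsWithStats(m)
    for i in range(1,k):
        if s[i,4]>30: print(nm,s[i],ce[i],onz(c,ce[i],{"or":115,"ye":128}[nm]))
E
```

```text
9.675 [ 495.1 -157.   257.7] [-0.2  0.9 -0. ]
side ye 247 [378.5 107.2] [ 495.2 -258.3  128. ]
side ye 21 [350. 122.] [ 551.9 -181.1  128. ]
side or 124 [381.1 134.6] [ 472.5 -185.5  101. ]
scene ye 48 [224.8 136.9] [ 551.3 -180.5  128. ]
scene ye 16 [228.8 152.8] [ 576.8 -152.   128. ]
scene or 169 [248.1 117.3] [ 473.5 -187.3  101. ]
or [331 207  21  27 426] [340.2 220.3] [ 475.4 -184.   115. ]
or [611 311  14  46 159] [620.1 331.9] [ 404.4 -852.2  115. ]
ye [48 83  8 10 55] [52.  87.3] [541.2 222.2 128. ]
ye [351 145  15  14 146] [358.  151.8] [ 551.3 -177.7  128. ]
ye [461 190  39  46 593] [482.  213.6] [ 531.9 -335.4  128. ]
```

The ball moved about 31 mm in total, which puts the lever at about +0.3 rad, over the 0.25 threshold. The handle hasn't moved. Next I grip the knob.

Call:
step_arm:
  series:
    - [[-0.054,0.042,0.05],0.0,0.6]
    - [[-0.054,0.042,0.1],0.0,0.6]
    - [[-0.054,0.042,0.1],0.0,0.6]
    - [[-0.054,0.042,0.2],0.0,0.6]
    - [[-0.054,0.042,0.26],0.0,0.6]
    - [[-0.054,0.042,0.311],0.0,0.6]
    - [[-0.054,0.042,0.311],0.0,0.6]
    - [[-0.054,0.042,0.311],0.0,0.6]

```text
clock: 10.82
ee_pos: [477.8, -184.7, 103.3]
ee_rot: [[0.958, 0.286, 0.002], [0.286, -0.958, -0.001], [0.002, 0.001, -1.0]]
ft_force: [-0.0, -0.2, -0.1]
opening: 0.597
grasp_force: 0.0
```

Call:
step_arm:
  series:
    - [[0,0,0],0.0,0.3]
    - [[0,0,0],0.0,0.2]
    - [[0,0,0],0.0,0.2]
    - [[0,0,0],0.0,0.2]
    - [[0,0,0],0.0,0.2]
    - [[0,0,0],0.0,0.2]
  squeeze: 15

```text
clock: 11.58
ee_pos: [476.3, -185.0, 101.9]
ee_rot: [[0.958, 0.285, 0.0], [0.285, -0.958, -0.0], [0.0, 0.0, -1.0]]
ft_force: [-0.1, 0.4, 0.6]
opening: 0.241
grasp_force: 15.0
```

Call:
step_arm:
  series:
    - [[0.001,-0.025,0],0.033,0.2]
    - [[0.005,-0.05,0],0.067,0.2]
    - [[0.012,-0.074,0],0.1,0.2]
    - [[0.021,-0.098,0],0.133,0.2]
    - [[0.032,-0.12,0],0.167,0.2]
    - [[0.042,-0.136,0],0.192,0.2]
    - [[0.042,-0.136,0],0.192,0.2]
    - [[0.042,-0.136,0],0.192,0.2]

```text
clock: 12.58
ee_pos: [478.5, -114.5, 102.0]
ee_rot: [[0.951, -0.308, 0.003], [-0.308, -0.951, -0.001], [0.004, -0.0, -1.0]]
ft_force: [4.8, -1.7, -2.8]
opening: 0.244
grasp_force: 15.0
```

```bash
python3 look.py 9; python3 - <<'E'
from h import *
np.set_printoptions(precision=2,suppress=True)
p=get_obs()["ee_pos"];print(np.degrees(np.arctan2(p[1]+151.6,p[0]-589.6))%360,np.hypot(p[1]+151.6,p[0]-589.6))
a=save("wrist","w9.png");b=cv2.imread("pics/scene9.png")[:,:,::-1]
A=cv2.resize(a[40:240,220:480],(416,320),interpolation=2);B=cv2.resize(b[100:220,170:290],(320,320),interpolation=2)
cv2.imwrite("pics/c9.png",np.hstack([A,B])[:,:,::-1])
E
```

```text
12.575 [ 478.5 -114.5  102. ] [ 4.8 -1.7 -2.8]
side or 100 [375.3 154.6] [ 472.  -109.1  101. ]
scene ye 46 [238.5 140.2] [ 544.1 -153.8  128. ]
scene ye 11 [238.6 156.2] [ 573.6 -131.9  128. ]
scene or 76 [277.9 137.3] [ 484.4 -108.2  101. ]
161.5322643696846 117.1016775113044
```

View pics/c9.png

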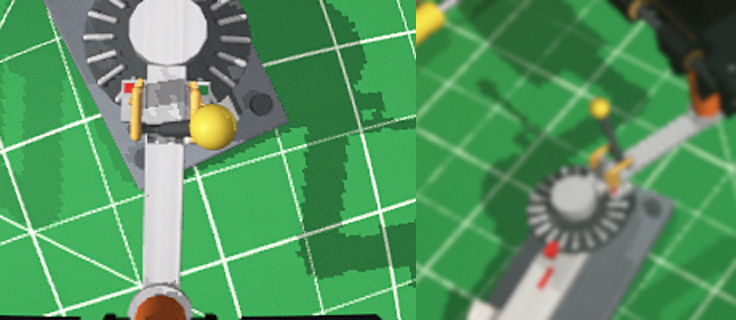

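The handle swung about 34.5° clockwise. The red mark at (551,250) still lines up with the strap line, and the lever is on the green side. Now I swing it counter-clockwise.

Call:
step_arm:
  series:
    - [[0.003,0.025,0],-0.033,0.2]
    - [[0.007,0.05,0],-0.067,0.2]
    - [[0.014,0.074,0],-0.1,0.2]
    - [[0.023,0.098,0],-0.133,0.2]
    - [[0.034,0.12,0],-0.167,0.2]
    - [[0.048,0.141,0],-0.2,0.2]
    - [[0.063,0.161,0],-0.233,0.2]
    - [[0.08,0.178,0],-0.267,0.2]
    - [[0.1,0.194,0],-0.3,0.2]
    - [[0.12,0.208,0],-0.333,0.2]
    - [[0.142,0.219,0],-0.367,0.2]
    - [[0.154,0.224,0],-0.383,0.2]
    - [[0.154,0.224,0],-0.383,0.2]
    - [[0.154,0.224,0],-0.383,0.2]
  squeeze: 25

```text
clock: 14.48
ee_pos: [514.6, -243.6, 101.8]
ee_rot: [[0.629, 0.777, -0.002], [0.777, -0.629, 0.001], [-0.001, -0.002, -1.0]]
ft_force: [-4.1, 1.9, 5.3]
opening: 0.234
grasp_force: 25.0
```

```bash
python3 look.py 10; python3 - <<'E'
from h import *
np.set_printoptions(precision=2,suppress=True)
p=get_obs()["ee_pos"];print(np.degrees(np.arctan2(p[1]+151.6,p[0]-589.6))%360,np.hypot(p[1]+151.6,p[0]-589.6))
a=save("wrist","w10.png");b=cv2.imread("pics/scene10.png")[:,:,::-1]
A=cv2.resize(a[0:240,200:480],(420,360),interpolation=2);B=cv2.resize(b[100:220,170:290],(360,360),interpolation=2)
cv2.imwrite("pics/c10.png",np.hstack([A,B])[:,:,::-1])
E
```

```text
14.475 [ 514.6 -243.6  101.8] [-4.1  1.9  5.3]
side ye 18 [380.1 108.7] [ 490. -253.  128.]
side ye 16 [390.2 111.3] [ 463.2 -248.9  128. ]
side ye 21 [343.2 116.9] [ 573.1 -196.7  128. ]
side or 85 [369.6 118.6] [ 513.1 -240.9  101. ]
scene ye 41 [211. 141.] [ 572.3 -196.6  128. ]
scene ye 12 [228.3 152.3] [ 576.5 -153.3  128. ]
scene or 193 [211.7 118.1] [ 512.9 -248.2  101. ]
230.843181596934 118.66678584753055
```

View pics/c10.png

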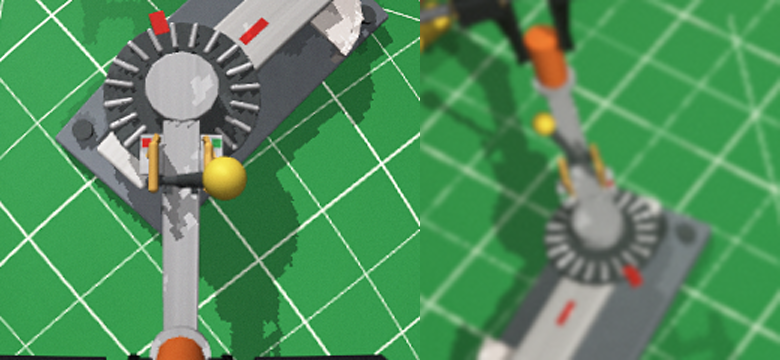

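The red mark on the nut, at (160,22), now sits about 60° counter-clockwise of the strap line at (254,31). The lever is still on the green side. Releasing and lifting off.

Call:
step_arm:
  series:
    - [[0,0,0],0.0,0.6]
    - [[0,0,0],0.0,0.6]
    - [[0,0,0],0.0,0.6]
    - [[0,0,0],0.0,0.6]
    - [[0,0,-0.05],0.0,0.6]
    - [[0,0,-0.12],0.0,0.6]
    - [[0,0,-0.22],0.0,0.6]
    - [[0,0,-0.3],0.0,0.6]
    - [[0,0,-0.3],0.0,0.6]
    - [[0,0,-0.3],0.0,0.6]

```text
clock: 15.88
ee_pos: [515.3, -244.0, 251.1]
ee_rot: [[0.63, 0.777, -0.001], [0.777, -0.63, 0.0], [-0.0, -0.001, -1.0]]
ft_force: [-0.3, 0.5, 0.2]
opening: 0.6
grasp_force: 0.0
```

```bash
python3 look.py 11; python3 -c "
from h import *
print(ticket.close_job())"
```

```text
15.875 [ 515.3 -244.   251.1] [-0.3  0.5  0.2]
side ye 236 [378.2 107. ] [ 496.2 -259.   128. ]
side ye 22 [343.9 116.9] [ 571.4 -197.   128. ]
side or 117 [371.2 117.9] [ 509.6 -244.6  101. ]
scene ye 42 [211.4 140.5] [ 571.1 -196.6  128. ]
scene ye 8 [229.  151.2] [ 573.9 -153.7  128. ]
scene ye 8 [217.4 156.1] [ 593.7 -165.3  128. ]
scene or 175 [213.3 117.9] [ 510.9 -245.7  101. ]
the job is handed in; nothing more can be done
None
```

I handed the job in with the orange clamp slackened. I flipped the lever to the loosening side (about +0.3 rad), free-wheeled the handle about 34° clockwise with the nut still, then swung it about 69° counter-clockwise, which turned the nut roughly 60°. The knob is released, the lever is still on the loosening side, the blue clamp was never approached, and the clock read 15.9 s; angles are camera estimates.

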